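# Rock the weighing plate and take the warp out with its levelling screw

### The arm

A 6-joint arm with a two-finger parallel gripper is mounted at the origin on a cart in front of the work surface, level with it; the furniture and walls round the work are solid. World frame = base frame: x ahead of the robot, y to its left, z up, the work surface at z = 0. Lengths are in m, angles in rad, forces in N, time in s.
With the tool pointing down it reaches from about 0.3 to 0.875 m from the base axis. Payload 6.4 kg.
Tool frame: the origin (TCP) lies between the finger pads, 19 mm behind the fingertips; this is the grasp point; z points along the fingers, y is the line along which they close (so a half turn about z gives the same grasp; the last joint's range is limited). The gripper opens to 85 mm and grips with 20 to 120 N. Pads are 22 mm wide; open, the fingers measure 114 mm over their backs; the gripper's body (76 mm by 85 mm) begins 54 mm behind the grasp point. The pads swing forward as they close: fully open they stand 13 mm farther back than shut.
Start: joints at [-1.537, 0.181, 1.607, -0, 1.354, -0.206], TCP at [0.137, -0.559, 0.25] pointing down, gripper open.
Joint ranges: [-2.99, 2.99], [-0.89, 2.07], [0.3, 2.58], [-1.14, 4.28], [0, 2.63], [-3.12, 3.12]. Speed limits (rad/s): [2.57, 2.57, 3.01, 3.14, 3.14, 3.14].

### API

Orientations are given as a rotation vector (axis times angle).
In Python, from cell import robot gives the robot as it stands.
- The arm moves only by the shell command python3 -m creep 'ROWS'. ROWS is a JSON object of lists of equal length, an entry for each row: "dp": the shift along the tool's x, y, z in m, a list of three; "twist": the turn, a rotation vector about the tool's x, y, z in degrees, a list of three; "claw": the finger opening in m, from 0 to 0.0854. In form: {"dp": [[x, y, z], ...], "twist": [[ax, ay, az], ...], "claw": [claw, ...]}. A call has 1 to 12 rows; each row is the pose to reach, as a shift and turn from the pose commanded when the call began, along the tool's axes at that moment; what a row does not reach only later rows make up. A row lasts 1/8 s, in which the tool goes at most 62.5 mm and 10.7 degrees, less where a joint would pass 70% of its speed; a pose out of reach is approached as far as the arm can. A call with a gripper value outside its range is refused whole. The fingers move at their own pace and stop on an object; the grip force is fixed at half the most. Time passes only in rows, so rows that repeat a pose let the fingers close. It gives the time, the measured TCP pose, the force, the opening and the grip force at its end, in the units of the state.
- robot.observe(): the state, without advancing time (a new reading comes with each control period).
- robot.snapshot(name): name is "scene" or "side" or "wrist"; returns the picture (420x560x3 uint8, red, green, blue); there is no depth.
- robot.calibration(name): a dict with "camera_matrix" (3x3 intrinsics, pixels), "k1" (the pictures are not rectified: a ray, as slopes to the right and down, at radius r is drawn at 1 + k1 r^2 times it, then the intrinsics apply), "rvec" (rotation vector, rad) and "tvec" (3), from world to camera coordinates, as OpenCV has them. Camera axes: x right, y down, z forward; pixel columns grow to the right and rows downward; lengths in m; the calibration is good to about 2 mm. A picture is of the moment at which its call begins: read the wrist's pose just before it. calibration takes no time and is no camera call; for the wrist camera it gives the pose at the moment of the call.
- robot.finish_job(): hands the job in; it is judged then, once.
The state is a dict: "time_s": time; "qpos": joint angles; "qd": joint speeds; "joint_torque": joint torques, N m; "eef_pos": TCP position; "tcp_rot": TCP orientation; "contact_force": force on the tool from outside, world axes, zero at the start; "moment": the same for the moment, N m; "gripper_width": finger opening in m; "finger_force": force on a finger pad.
Only numpy, scipy, OpenCV 4.12 (cv2) and the standard library are available. Lean on these libraries where they do the work, as an engineer would, in place of code of your own. Each camera call takes 0.05 s, during which the arm holds its last target. There are 200 camera calls.

### The job

The aluminium weighing plate is warped and rocks on the granite surface plate: press its knob corner down gently until it bottoms, to feel how far it rocks, then turn the black levelling knob clockwise just enough that the screw foot meets the granite and the plate neither rocks nor is jacked out of level. Check it by pressing on the bare plate right beside the knob again (firmly, but never with more than 25 N), and leave the plate and the scale on it where they stand.

Things in the scene. Friction and masses are not known exactly. Their poses are not given: they have to be found in the camera images.
- weighing_plate: aluminium plate 150 x 180 x 10 mm (x by y), about 1.2 kg with all on it. Origin under its centre, level with the soles of its fixed feet, z up; its top is at z = 22 mm. Fixed 16 mm feet at (-62,+75), (+62,-75), (+62,+75) mm; the screw foot is at (-62,-75). A brass weight (32 wide, 40 high) is fixed at (+50,+68). At rest it sits level on the fixed feet, the screw foot 1.5 to 5.5 mm off the granite
- knob_grip (a point): black knurled levelling knob at a plate corner, 30 mm across, grip part 3 to 24 mm above the plate's top; the point is on its upright axis, 14 mm above that top. It turns on the spot, stays where left (0.04 N m); clockwise from above drives the screw foot below it down, 5 mm a turn; stop about 2.5 rad past flush. Nothing on the plate is within 50 mm of its axis
- press_point (a point): bare top of the weighing plate beside the knob, 40 mm from its axis: a good place to press. 2 to 4 N here rocks the plate until the screw foot meets the granite. The point is 67 mm, the screw foot 96 mm, from the line about which it rocks: 1 mm of gap under the screw foot is 0.0105 rad of rock. A gap, or jacking up, of 0.5 mm at the screw foot is still good
- pocket_scale: dark pocket scale 96 x 60 x 16 mm standing loose on the weighing plate; origin under its centre
- surface_plate: dark granite surface plate 200 x 250 x 32 mm on the bench, 3.6 kg; origin under its centre, top at z = 32 mm. Left of it a thin black holder arm, fixed to the bench edge near x = 0.46 m, y = 0.31 m, rises 0.7 m above the bench: draw in before swinging past it

How it is judged:
On the way, in this order (a step that is already met when the one before it is completed fails the run):
1. the knob corner is pressed down by the fingers and the plate rocks (tilts by more than 0.013 rad) (angle between weighing_plate's own z axis and vertical above 0.013 rad and contact force between the fingers and weighing_plate above 2 N), for 0.1 s.
2. the bare plate is pressed beside the knob (TCP within 55 mm of its axis seen from above) with more than 4 N, the fingers off the knob, and the plate stays within 0.008 rad of level (contact force between the fingers and weighing_plate above 4 N and contact force between the fingers and knob below 0.2 N and horizontal distance between the grasp point and knob_grip below 0.055 m and angle between weighing_plate's own z axis and vertical below 0.008 rad), for 0.15 s.
At the end, for the whole second after the job is handed in: the weighing plate stands still on the granite within 0.006 rad of level, its screw foot on the granite or less than 0.6 mm clear of it; the plate, its knob, the scale and the granite are each within 12 mm of where they began (angle between weighing_plate's own z axis and vertical below 0.006 rad and z of level_foot_c0 in the frame of surface_plate below 0.0356 m and distance of each of weighing_plate, knob_grip, pocket_scale, surface_plate from where it was at the start of the episode below 0.012 m and linear speed of weighing_plate below 0.02 m/s); the robot touches nothing.
It fails at once if the bare plate is pressed with more than 25 N (contact force between the fingers and weighing_plate above 25 N and contact force between the fingers and knob below 0.2 N).
It fails at once if the weighing plate is lifted or tipped by more than 0.1 rad (angle between weighing_plate's own z axis and vertical above 0.1 rad).
It also fails if it takes over 72 s, if anything falls off the work surface, if the arm or the gripper's body presses on something with over 40 N, if the wrist force passes 120 N, or if a joint passes its speed limit or range.

## Working session

There is one attempt and no reset: what is moved stays moved. The work goes in short steps, Python scripts to look and compute and a shell command to move; the robot and the scene stay as the last step left them, time stands still between calls to the robot, and variables do not carry over. Pictures are saved under pics/ and viewed, at most 10 in all, crops included, and the job is handed in when it is done.

```bash
mkdir -p pics; ls; python3 - <<'E'
from cell import robot
import cv2
for n in ("scene","side"):
    cv2.imwrite(f"pics/{n}0.png",cv2.resize(robot.snapshot(n)[:,:,::-1],(784,588)))
    print(robot.calibration(n))
o=robot.observe();print(o)
E
```

```text
pics
{'camera_matrix': array([[509.31342751,   0.        , 281.06692243],
       [  0.        , 509.31342751, 211.34704465],
       [  0.        ,   0.        ,   1.        ]]), 'k1': -0.18267899442734745, 'rvec': array([ 2.30041274, -0.65194205,  0.2463698 ]), 'tvec': array([-0.49591006,  0.28276741,  0.69272933])}
{'camera_matrix': array([[525.00281745,   0.        , 279.45953226],
       [  0.        , 525.00281745, 215.31196152],
       [  0.        ,   0.        ,   1.        ]]), 'k1': -0.08285394846366889, 'rvec': array([ 0.21157948, -2.79598736,  1.23165331]), 'tvec': array([0.57009959, 0.0904968 , 0.86810785])}
{'time_s': 0.1, 'qpos': array([-1.53726643e+00,  1.81483347e-01,  1.60794357e+00,  2.26514449e-05,
        1.35381276e+00, -2.06317309e-01]), 'qd': array([ 0.00101891, -0.00213597, -0.0030202 ,  0.00070937,  0.00032801,
        0.00096167]), 'joint_torque': array([ 2.32147913e-04, -4.45876908e+01, -3.52238452e+01, -3.54831172e-04,
        4.07188709e-03, -5.85683608e-06]), 'eef_pos': array([ 0.13659088, -0.55803855,  0.24914771]), 'tcp_rot': array([-3.11740275e+00, -3.75644990e-01, -2.57710156e-04]), 'contact_force': array([-0.36957107, -0.57825479,  0.58552165]), 'moment': array([0.00155906, 0.01452322, 0.0176765 ]), 'finger_force': 0.0, 'gripper_width': 0.08518767814563151}
```

View pics/scene0.png

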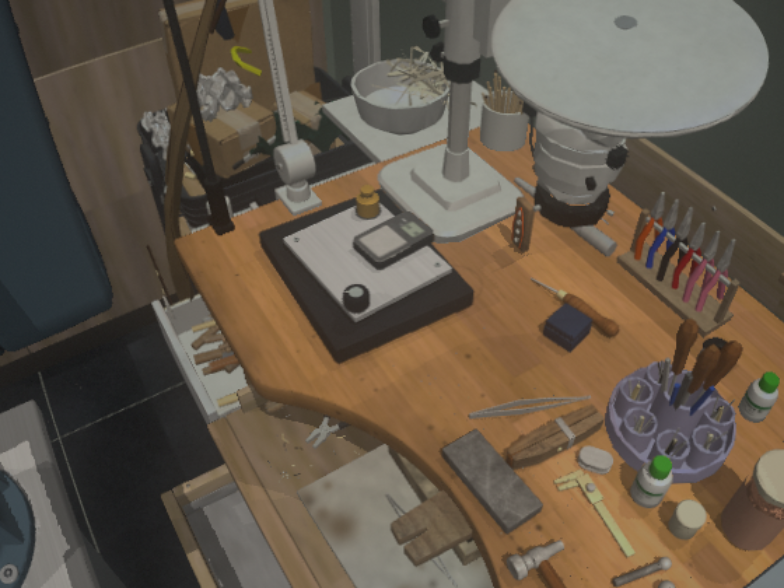

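View pics/side0.png

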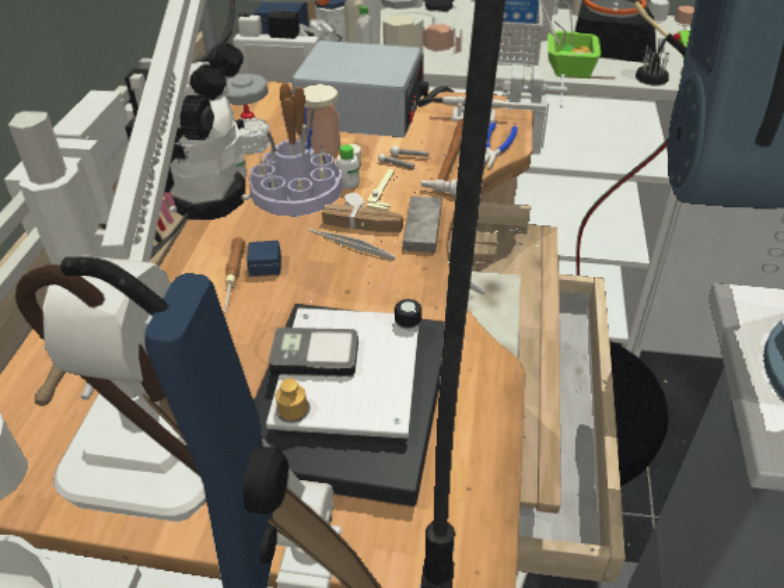

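The scene view shows the knob top at about (356,293) and the plate corners at (285,237) and (453,272). The side view shows the knob top at (408,307) and plate corners at (409,437) and (270,432), all in 784x588 pixels.

```bash
cat > h.py <<'E'
import numpy as np, cv2
from cell import robot
def ray(n,px,s=1.0,cal=None):
    c=cal or robot.calibration(n);K=c["camera_matrix"]
    d=np.array([c["k1"],0,0,0,0.])
    u=cv2.undistortPoints(np.array([[px]],float)/s,K,d)[0,0]
    R=cv2.Rodrigues(c["rvec"])[0]
    return -R.T@c["tvec"],R.T@np.array([u[0],u[1],1])
def at(n,px,z,s=1.4,cal=None):
    o,d=ray(n,px,s,cal);return (o+d*(z-o[2])/d[2]).round(4)
def proj(n,P,s=1.4):
    c=robot.calibration(n)
    return cv2.projectPoints(np.array([P],float),c["rvec"],c["tvec"],c["camera_matrix"],np.array([c["k1"],0,0,0,0.]))[0][0,0]*s
def tri(a,b):
    (o1,d1),(o2,d2)=a,b
    A=np.array([d1,-d2]).T;t=np.linalg.lstsq(A,o2-o1,rcond=None)[0]
    return (o1+d1*t[0]).round(4),(o2+d2*t[1]).round(4)
E
python3 - <<'E'
from h import *
print("knob tri",tri(ray("scene",(356,291),1.4),ray("side",(408,306),1.4)))
print("knob",at("scene",(356,291),.078),at("side",(408,306),.078))
for p in [(285,237),(453,272),(364,318)]: print("sc",at("scene",p,.054))
for p in [(409,437),(270,432)]: print("sd",at("side",p,.054))
for p in [(261,242),(471,298),(340,350)]: print("gr sc",at("scene",p,.032))
for p in [(415,497)]: print("gr sd",at("side",p,.032))
E
```

```text
knob tri (array([0.5519, 0.0369, 0.0792]), array([0.5503, 0.0371, 0.0787]))
knob [0.5525 0.0379 0.078 ] [0.5504 0.0364 0.078 ]
sc [0.5311 0.1992 0.054 ]
sc [0.6845 0.0228 0.054 ]
sc [0.5489 0.0144 0.054 ]
sd [0.5252 0.2058 0.054 ]
sd [0.6682 0.2207 0.054 ]
gr sc [0.5064 0.232  0.032 ]
gr sc [ 0.6907 -0.0105  0.032 ]
gr sc [0.508  0.0025 0.032 ]
gr sd [0.5114 0.2614 0.032 ]
```

```bash
cat >> h.py <<'E'
def go(target):
    o=robot.observe();R=cv2.Rodrigues(o["tcp_rot"])[0]
    print("t",round(o["time_s"],2),"pos",o["eef_pos"].round(4),"q",o["qpos"].round(3),"F",o["contact_force"].round(2),"w",round(o["gripper_width"],4))
    print("R",R.round(3).tolist());print("dp mm",(R.T@(np.array(target)-o["eef_pos"])*1000).round(1))
E
python3 - <<'E'
from h import *
for p in [(355,240),(377,265),(433,232)]: print("scale sc",at("scene",p,.07))
for p in [(272,368),(356,372),(358,333)]: print("scale sd",at("side",p,.07))
go([.553,.077,.15])
E
```

```text
scale sc [0.6003 0.1268 0.07  ]
scale sc [0.6007 0.0708 0.07  ]
scale sc [0.6953 0.0859 0.07  ]
scale sd [0.6847 0.1475 0.07  ]
scale sd [0.5925 0.1399 0.07  ]
scale sd [0.6018 0.0808 0.07  ]
t 0.1 pos [ 0.1366 -0.558   0.2491] q [-1.537  0.181  1.608  0.     1.354 -0.206] F [-0.37 -0.58  0.59] w 0.0852
R [[0.971, 0.238, -0.0], [0.238, -0.971, 0.002], [0.0, -0.002, -1.0]]
dp mm [ 555.3 -517.8  100.2]
```

```bash
python3 -m creep '{"dp":[[0.046,-0.043,0],[0.092,-0.086,0],[0.138,-0.129,0],[0.184,-0.172,0],[0.23,-0.216,0],[0.276,-0.259,0],[0.322,-0.302,0],[0.368,-0.345,0],[0.414,-0.388,0],[0.46,-0.431,0],[0.506,-0.474,0],[0.55,-0.514,0]],"twist":[[0,0,-7],[0,0,-14],[0,0,-21],[0,0,-28],[0,0,-35],[0,0,-42],[0,0,-49],[0,0,-56],[0,0,-63],[0,0,-70],[0,0,-77],[0,0,-84]],"claw":[0,0,0,0,0,0,0,0,0,0,0,0]}'; python3 - <<'E'
from h import *
go([.553,.077,.1])
cv2.imwrite("pics/w1.png",robot.snapshot("wrist")[:,:,::-1])
E
```

```text
time_s: 1.6
eef_pos: [0.5479, 0.0711, 0.2497]
tcp_rot: [-2.061, -2.371, 0.001]
contact_force: [1.7, -0.6, 1.0]
gripper_width: 0.0
finger_force: 0.0
t 1.6 pos [0.5479 0.0711 0.2497] q [-0.086  0.131  1.664 -0.     1.346 -0.225] F [ 1.72 -0.63  1.01] w 0.0
R [[-0.139, 0.99, -0.0], [0.99, 0.139, -0.0], [-0.0, -0.0, -1.0]]
dp mm [  5.2   6.  149.7]
```

View pics/w1.png

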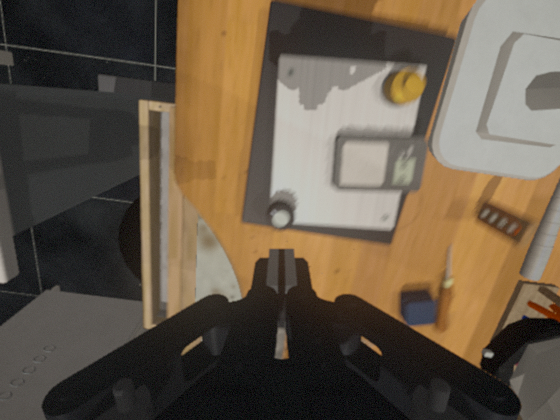

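The wrist view shows the knob top at about (281,217), the plate's corners at (278,56), (427,65), (401,231) and (270,224), and the scale clear to the right of the pressing spot.

```bash
python3 - <<'E'
from h import *
print("knob",at("wrist",(281,217),.078,1))
for p in [(278,56),(427,65),(401,231),(270,224)]: print(at("wrist",p,.054,1))
for p in [(338,135),(336,188),(419,190)]: print("scale",at("wrist",p,.07,1))
go([.553,.077,.09])
E
```

```text
knob [0.5567 0.0451 0.078 ]
[0.53  0.206 0.054]
[0.6805 0.2206 0.054 ]
[0.7044 0.0391 0.054 ]
[0.5464 0.0253 0.054 ]
scale [0.602  0.1398 0.07  ]
scale [0.6115 0.0842 0.07  ]
scale [0.7023 0.0953 0.07  ]
t 1.65 pos [0.5504 0.0768 0.2494] q [-0.077  0.137  1.658  0.004  1.345 -0.226] F [-2.74  2.42  1.23] w -0.0
R [[-0.147, 0.989, 0.002], [0.989, 0.147, 0.004], [0.004, 0.002, -1.0]]
dp mm [ -0.8   2.2 159.4]
```

```bash
python3 -m creep '{"dp":[[0,0.002,0.05],[0,0.002,0.1],[0,0.002,0.14],[0,0.002,0.16],[0,0.002,0.165],[0,0.002,0.165],[0,0.002,0.165],[0,0.002,0.165],[0,0.002,0.165]],"twist":[[0,0,0],[0,0,0],[0,0,0],[0,0,0],[0,0,0],[0,0,0],[0,0,0],[0,0,0],[0,0,0]],"claw":[0,0,0,0,0,0,0,0,0]}'; python3 - <<'E'
from h import *
go([.553,.0785,.073])
E
```

```text
time_s: 2.78
eef_pos: [0.5496, 0.0693, 0.0857]
tcp_rot: [2.066, 2.366, 0.001]
contact_force: [0.2, -0.5, 0.8]
gripper_width: -0.0001
finger_force: 0.0
t 2.77 pos [0.5496 0.0693 0.0857] q [-0.089  0.34   1.778  0.     1.022 -0.224] F [ 0.2  -0.52  0.82] w -0.0001
R [[-0.135, 0.991, 0.001], [0.991, 0.135, -0.0], [-0.0, 0.001, -1.0]]
dp mm [ 8.7  4.6 12.7]
```

```bash
python3 -m creep '{"dp":[[0.005,0.003,0],[0.009,0.0045,0.003],[0.009,0.0045,0.007],[0.009,0.0045,0.01],[0.009,0.0045,0.01],[0.009,0.0045,0.01],[0.009,0.0045,0.01]],"twist":[[0,0,0],[0,0,0],[0,0,0],[0,0,0],[0,0,0],[0,0,0],[0,0,0]],"claw":[0,0,0,0,0,0,0]}'; python3 - <<'E'
from h import *
go([.553,.0785,.073])
c=robot.calibration("wrist")
im=robot.snapshot("wrist")
print(robot.observe()["eef_pos"])
np.save("c2.npy",c,allow_pickle=True)
cv2.imwrite("pics/w2.png",im[:,:,::-1])
E
```

```text
time_s: 3.65
eef_pos: [0.5526, 0.0787, 0.0751]
tcp_rot: [2.067, 2.366, 0.0]
contact_force: [0.8, -0.0, -0.0]
gripper_width: -0.0
finger_force: 0.0
t 3.65 pos [0.5526 0.0787 0.0751] q [-0.071  0.365  1.77  -0.     1.006 -0.206] F [ 0.85 -0.01 -0.03] w -0.0
R [[-0.134, 0.991, 0.0], [0.991, 0.134, -0.0], [-0.0, 0.0, -1.0]]
dp mm [-0.3  0.4  2.1]
[0.55254334 0.07877394 0.07513669]
```

View pics/w2.png

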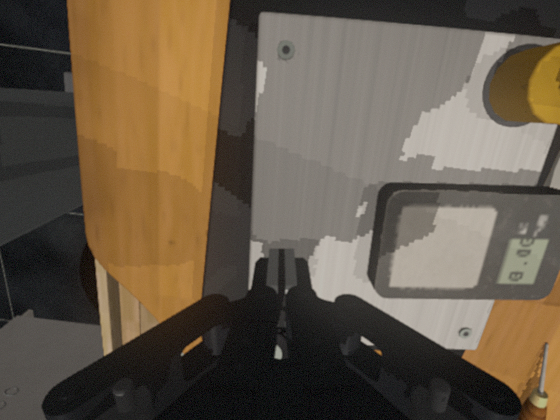

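The wrist view shows the shut fingertips (282,255) over the bare left strip of the plate. The plate screws are at (286,49) and (465,333), and the scale is well clear.

```bash
python3 - <<'E'
from h import *
c=np.load("c2.npy",allow_pickle=True).item()
a=at("wrist",(286,49),.054,1,c);b=at("wrist",(465,333),.054,1,c);print(a,b,np.linalg.norm(a-b),"expect .1946")
m=(a+b)/2;d=a-b;yaw=np.arctan2(d[1],d[0])-np.arctan2(75,-62);print("yaw",yaw)
r=lambda x,y:m[:2]+np.array([x*np.cos(yaw)-y*np.sin(yaw),x*np.sin(yaw)+y*np.cos(yaw)])
print("knob",r(-.062,-.075),"c",m)
E
for i in 1; do python3 -m creep '{"dp":[[0,0,0.001],[0,0,0.002],[0,0,0.003],[0,0,0.003]],"twist":[[0,0,0],[0,0,0],[0,0,0],[0,0,0]],"claw":[0,0,0,0]}'; done
```

```text
[0.5417 0.1849 0.054 ] [0.6766 0.0414 0.054 ] 0.1969524308050043 expect .1946
yaw 0.06372625066591642
knob [0.55205208 0.03435388] c [0.60915 0.11315 0.054  ]
time_s: 4.2
eef_pos: [0.5524, 0.0787, 0.0721]
tcp_rot: [-2.066, -2.366, 0.001]
contact_force: [-2.2, -1.2, 3.7]
gripper_width: -0.0001
finger_force: 1.8
```

```bash
python3 -m creep '{"dp":[[0,0,0.0005],[0,0,0.001],[0,0,0.001]],"twist":[[0,0,0],[0,0,0],[0,0,0]],"claw":[0,0,0]}'; python3 -m creep '{"dp":[[0,0,0.0005],[0,0,0.0005]],"twist":[[0,0,0],[0,0,0]],"claw":[0,0]}'
```

```text
time_s: 4.58
eef_pos: [0.5524, 0.0787, 0.071]
tcp_rot: [2.066, 2.366, -0.001]
contact_force: [-3.0, -2.1, 3.8]
gripper_width: -0.0004
finger_force: 2.3
time_s: 4.82
eef_pos: [0.5524, 0.0787, 0.0709]
tcp_rot: [2.066, 2.366, -0.001]
contact_force: [-5.0, -2.0, 8.0]
gripper_width: 0.0004
finger_force: 4.0
```

```bash
python3 -m creep '{"dp":[[0,0,0.0003],[0,0,0.0003]],"twist":[[0,0,0],[0,0,0]],"claw":[0,0]}';  python3 -m creep '{"dp":[[0,0,-0.001],[0,0,-0.001],[0,0,-0.001]],"twist":[[0,0,0],[0,0,0],[0,0,0]],"claw":[0,0,0]}'; for i in 1; do python3 -m creep '{"dp":[[0,0,-0.0005],[0,0,-0.0005]],"twist":[[0,0,0],[0,0,0]],"claw":[0,0]}'; done;  python3 -m creep '{"dp":[[0,0,-0.0005],[0,0,-0.0005]],"twist":[[0,0,0],[0,0,0]],"claw":[0,0]}';  python3 -m creep '{"dp":[[0,0,-0.0005],[0,0,-0.0005]],"twist":[[0,0,0],[0,0,0]],"claw":[0,0]}';  python3 -m creep '{"dp":[[0,0,-0.0005],[0,0,-0.0005]],"twist":[[0,0,0],[0,0,0]],"claw":[0,0]}'
```

```text
time_s: 5.08
eef_pos: [0.5524, 0.0786, 0.0709]
tcp_rot: [2.066, 2.366, -0.001]
contact_force: [-5.3, -2.7, 10.1]
gripper_width: -0.0001
finger_force: 5.1
time_s: 5.45
eef_pos: [0.5525, 0.0788, 0.0712]
tcp_rot: [2.066, 2.366, -0.0]
contact_force: [-2.6, -1.8, 3.8]
gripper_width: -0.0
finger_force: 2.1
time_s: 5.7
eef_pos: [0.5526, 0.0789, 0.0718]
tcp_rot: [2.066, 2.366, 0.001]
contact_force: [-0.5, -1.8, 4.0]
gripper_width: -0.0002
finger_force: 1.9
time_s: 5.95
eef_pos: [0.5527, 0.079, 0.0723]
tcp_rot: [2.066, 2.366, 0.001]
contact_force: [-0.4, -0.4, 2.6]
gripper_width: 0.0001
finger_force: 1.4
time_s: 6.2
eef_pos: [0.5526, 0.079, 0.0727]
tcp_rot: [2.066, 2.366, 0.001]
contact_force: [0.6, -0.1, 1.8]
gripper_width: -0.0002
finger_force: 0.8
time_s: 6.45
eef_pos: [0.552, 0.0789, 0.0728]
tcp_rot: [-2.066, -2.366, 0.001]
contact_force: [0.1, 0.2, -0.2]
gripper_width: -0.0002
finger_force: 0.0
```

```bash
python3 -m creep '{"dp":[[0,0,-0.025],[0,0,-0.05],[-0.02,-0.003,-0.05],[-0.043,-0.006,-0.05],[-0.043,-0.006,-0.05],[-0.043,-0.006,-0.05],[-0.043,-0.006,-0.05],[-0.043,-0.006,-0.05],[-0.043,-0.006,-0.05],[-0.043,-0.006,-0.05],[-0.043,-0.006,-0.05],[-0.043,-0.006,-0.05]],"twist":[[0,0,0],[0,0,-10],[0,0,-20],[0,0,-30],[0,0,-40],[0,0,-50],[0,0,-60],[0,0,-70],[0,0,-80],[0,0,-90],[0,0,-97],[0,0,-97]],"claw":[0,0,0.05,0.05,0.05,0.05,0.05,0.05,0.05,0.05,0.05,0.05]}'; python3 -m creep '{"dp":[[0,0,0],[0,0,0],[0,0,0]],"twist":[[0,0,0],[0,0,0],[0,0,0]],"claw":[0.05,0.05,0.05]}'; python3 - <<'E'
from h import *
go([.552,.036,.079])
c=robot.calibration("wrist")
cv2.imwrite("pics/w3.png",robot.snapshot("wrist")[:,:,::-1]);np.save("c3.npy",c,allow_pickle=True)
E
```

```text
time_s: 7.95
eef_pos: [0.552, 0.0355, 0.1229]
tcp_rot: [0.401, -3.115, -0.0]
contact_force: [0.3, 0.1, -0.2]
gripper_width: 0.0499
finger_force: 0.0
time_s: 8.32
eef_pos: [0.5522, 0.0354, 0.1232]
tcp_rot: [0.402, -3.116, 0.0]
contact_force: [0.6, 0.8, -0.4]
gripper_width: 0.0502
finger_force: 0.0
t 8.32 pos [0.5522 0.0354 0.1232] q [-0.15   0.282  1.763 -0.     1.097 -1.978] F [ 0.57  0.83 -0.41] w 0.0502
R [[-0.967, -0.254, -0.0], [-0.254, 0.967, -0.0], [0.0, 0.0, -1.0]]
dp mm [ 0.1  0.6 44.2]
```

View pics/w3.png

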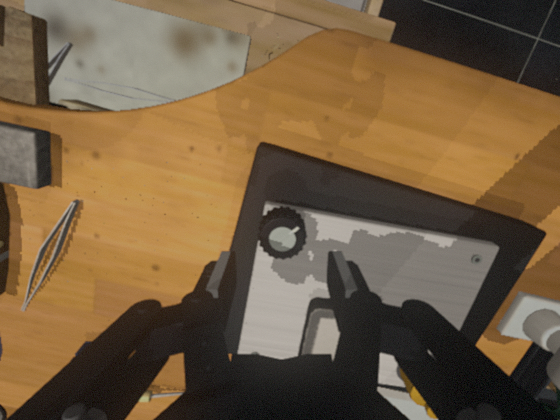

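The wrist view shows the knob's knurled rim centred at about (282,232), midway between the open fingers at columns 222 and 340.

```bash
python3 - <<'E'
from h import *
c=np.load("c3.npy",allow_pickle=True).item()
k=at("wrist",(282,233),.077,1,c);print(k);go([k[0],k[1],.079])
E
```

```text
[0.5484 0.0339 0.077 ]
t 8.38 pos [0.5523 0.0354 0.1232] q [-0.15   0.282  1.763  0.     1.097 -1.978] F [-0.07  0.91 -0.49] w 0.0497
R [[-0.967, -0.254, -0.0], [-0.254, 0.967, 0.0], [0.0, 0.0, -1.0]]
dp mm [ 4.1 -0.5 44.2]
```

```bash
python3 -m creep '{"dp":[[0.002,0,0.015],[0.002,0,0.03],[0.002,0,0.045],[0.002,0,0.045],[0.002,0,0.045]],"twist":[[0,0,0],[0,0,0],[0,0,0],[0,0,0],[0,0,0]],"claw":[0.05,0.05,0.05,0.05,0.05]}'; python3 -m creep '{"dp":[[0,0,0],[0,0,0],[0,0,0],[0,0,0],[0,0,0]],"twist":[[0,0,0],[0,0,0],[0,0,0],[0,0,0],[0,0,0]],"claw":[0.04,0.034,0.026,0.026,0.026]}'
```

```text
time_s: 9.0
eef_pos: [0.5505, 0.0349, 0.0781]
tcp_rot: [0.403, -3.116, -0.0]
contact_force: [0.8, -0.1, 0.1]
gripper_width: 0.0496
finger_force: 0.0
time_s: 9.62
eef_pos: [0.5506, 0.0349, 0.0785]
tcp_rot: [-0.403, 3.115, -0.0]
contact_force: [-0.1, 0.3, 3.0]
gripper_width: 0.0279
finger_force: 59.1
```

```bash
python3 -m creep '{"dp":[[0,0,0],[0,0,0],[0,0,0],[0,0,0],[0,0,0],[0,0,0],[0,0,0],[0,0,0],[0,0,0],[0,0,0],[0,0,0],[0,0,0]],"twist":[[0,0,10],[0,0,20],[0,0,30],[0,0,40],[0,0,50],[0,0,60],[0,0,70],[0,0,80],[0,0,90],[0,0,100],[0,0,110],[0,0,110]],"claw":[0.026,0.026,0.026,0.026,0.026,0.026,0.026,0.026,0.026,0.026,0.026,0.026]}'; python3 -m creep '{"dp":[[0,0,0],[0,0,0],[0,0,0],[0,0,0],[0,0,0],[0,0,0],[0,0,0],[0,0,0],[0,0,0],[0,0,0],[0,0,0],[0,0,0]],"twist":[[0,0,10],[0,0,20],[0,0,30],[0,0,40],[0,0,50],[0,0,60],[0,0,70],[0,0,80],[0,0,90],[0,0,100],[0,0,100],[0,0,100]],"claw":[0.026,0.026,0.026,0.026,0.026,0.026,0.026,0.026,0.026,0.026,0.026,0.026]}'; python3 - <<'E'
from h import *
o=robot.observe();print(o["qpos"],o["moment"])
E
```

```text
time_s: 11.12
eef_pos: [0.5501, 0.0343, 0.0783]
tcp_rot: [2.319, 2.119, -0.002]
contact_force: [-3.7, -4.6, 3.0]
gripper_width: 0.0273
finger_force: 59.3
time_s: 12.62
eef_pos: [0.5499, 0.0351, 0.0789]
tcp_rot: [-3.115, 0.41, 0.002]
contact_force: [-7.0, -1.5, 10.9]
gripper_width: 0.0278
finger_force: 60.0
[-1.51807509e-01  3.46423912e-01  1.78626425e+00  9.92929552e-05
  1.01023668e+00  1.68095149e+00] [ 0.02007233  1.03363246 -0.01622811]
```

```bash
python3 -m creep '{"dp":[[0,0,0],[0,0,0],[0,0,0],[0,0,0],[0,0,-0.02],[0,0,-0.045],[0,0,-0.045],[0,0,-0.045]],"twist":[[0,0,0],[0,0,0],[0,0,0],[0,0,0],[0,0,0],[0,0,0],[0,0,0],[0,0,0]],"claw":[0.034,0.045,0.05,0.05,0.05,0.05,0.05,0.05]}'; python3 -m creep '{"dp":[[0,0,0],[0,0,0],[0,0,0],[0,0,0],[0,0,0],[0,0,0],[0,0,0],[0,0,0],[0,0,0],[0,0,0],[0,0,0],[0,0,0]],"twist":[[0,0,-10],[0,0,-20],[0,0,-30],[0,0,-40],[0,0,-50],[0,0,-60],[0,0,-70],[0,0,-80],[0,0,-90],[0,0,-100],[0,0,-110],[0,0,-113]],"claw":[0,0,0,0,0,0,0,0,0,0,0,0]}';python3 - <<'E'
from h import *
go([.5525,.0787,.0765])
E
```

```text
time_s: 13.62
eef_pos: [0.5499, 0.035, 0.1224]
tcp_rot: [-3.114, 0.417, 0.001]
contact_force: [0.1, 0.7, -0.0]
gripper_width: 0.0497
finger_force: 0.0
time_s: 15.12
eef_pos: [0.5494, 0.035, 0.1216]
tcp_rot: [-2.061, -2.368, 0.002]
contact_force: [0.4, -1.1, 0.2]
gripper_width: 0.0002
finger_force: 0.0
t 15.12 pos [0.5494 0.035  0.1216] q [-0.152  0.28   1.769  0.     1.095 -0.29 ] F [ 0.44 -1.13  0.2 ] w 0.0002
R [[-0.138, 0.99, -0.003], [0.99, 0.138, 0.0], [0.001, -0.002, -1.0]]
dp mm [42.8  9.2 45.1]
```

```bash
python3 -m creep '{"dp":[[0.02,0.004,0],[0.043,0.009,0],[0.043,0.009,0.015],[0.043,0.009,0.035],[0.043,0.009,0.044],[0.043,0.009,0.044],[0.043,0.009,0.044],[0.043,0.009,0.044]],"twist":[[0,0,0],[0,0,0],[0,0,0],[0,0,0],[0,0,0],[0,0,0],[0,0,0],[0,0,0]],"claw":[0,0,0,0,0,0,0,0]}'; for i in 1; do python3 -m creep '{"dp":[[0,0,0.001],[0,0,0.002],[0,0,0.002]],"twist":[[0,0,0],[0,0,0],[0,0,0]],"claw":[0,0,0]}'; done;python3 - <<'E'
from h import *
go([.5525,.0787,.0765])
E
```

```text
time_s: 16.12
eef_pos: [0.5541, 0.0786, 0.0799]
tcp_rot: [2.066, 2.365, 0.001]
contact_force: [0.3, 0.3, -0.6]
gripper_width: 0.0002
finger_force: 0.0
time_s: 16.5
eef_pos: [0.5534, 0.0788, 0.0772]
tcp_rot: [-2.066, -2.366, 0.0]
contact_force: [0.0, 0.9, 1.4]
gripper_width: 0.0001
finger_force: 0.0
t 16.5 pos [0.5534 0.0788 0.0772] q [-0.071  0.364  1.767  0.     1.011 -0.206] F [0.   0.89 1.44] w 0.0001
R [[-0.135, 0.991, -0.0], [0.991, 0.135, 0.0], [0.0, -0.0, -1.0]]
dp mm [ 0.1 -0.9  0.7]
```

Now slow contact probing.

```bash
python3 -m creep '{"dp":[[0,0,0.001],[0,0,0.002],[0,0,0.003],[0,0,0.0033],[0,0,0.0033]],"twist":[[0,0,0],[0,0,0],[0,0,0],[0,0,0],[0,0,0]],"claw":[0,0,0,0,0]}'; for i in 1; do python3 -m creep '{"dp":[[0,0,0.0005],[0,0,0.0005]],"twist":[[0,0,0],[0,0,0]],"claw":[0,0]}'; done; python3 -m creep '{"dp":[[0,0,0.0005],[0,0,0.0005]],"twist":[[0,0,0],[0,0,0]],"claw":[0,0]}'
```

```text
time_s: 17.12
eef_pos: [0.5535, 0.0787, 0.0739]
tcp_rot: [-2.066, -2.366, 0.0]
contact_force: [0.3, 0.8, 0.3]
gripper_width: 0.0001
finger_force: 0.0
time_s: 17.38
eef_pos: [0.5534, 0.0787, 0.0734]
tcp_rot: [-2.066, -2.366, 0.0]
contact_force: [0.2, 0.4, -0.3]
gripper_width: 0.0003
finger_force: 0.0
time_s: 17.62
eef_pos: [0.5534, 0.0787, 0.0729]
tcp_rot: [-2.066, -2.366, 0.0]
contact_force: [0.8, 0.2, 0.1]
gripper_width: -0.0002
finger_force: 0.0
```

```bash
python3 -m creep '{"dp":[[0,0,0.0003],[0,0,0.0003]],"twist":[[0,0,0],[0,0,0]],"claw":[0,0]}'; python3 -m creep '{"dp":[[0,0,0.0003],[0,0,0.0003]],"twist":[[0,0,0],[0,0,0]],"claw":[0,0]}'; python3 -m creep '{"dp":[[0,0,0.0004],[0,0,0.0004]],"twist":[[0,0,0],[0,0,0]],"claw":[0,0]}'
```

```text
time_s: 17.88
eef_pos: [0.5535, 0.0787, 0.0727]
tcp_rot: [-2.066, -2.366, 0.0]
contact_force: [-0.3, -0.6, 2.6]
gripper_width: -0.0005
finger_force: 0.9
time_s: 18.12
eef_pos: [0.5535, 0.0787, 0.0727]
tcp_rot: [2.066, 2.366, -0.0]
contact_force: [-2.0, 0.1, 6.1]
gripper_width: -0.0003
finger_force: 2.5
time_s: 18.38
eef_pos: [0.5535, 0.0787, 0.0726]
tcp_rot: [2.066, 2.366, -0.0]
contact_force: [-3.5, -0.0, 7.5]
gripper_width: 0.0003
finger_force: 4.1
```

```bash
python3 -m creep '{"dp":[[0,0,0.0005],[0,0,0.0006],[0,0,0.0006]],"twist":[[0,0,0],[0,0,0],[0,0,0]],"claw":[0,0,0]}'; python3 -m creep '{"dp":[[0,0,-0.001],[0,0,-0.01],[0,0,-0.06],[0,0,-0.1],[0,0,-0.15],[0,0,-0.15],[0,0,-0.15],[0,0,-0.15],[0,0,-0.15]],"twist":[[0,0,0],[0,0,0],[0,0,0],[0,0,0],[0,0,0],[0,0,0],[0,0,0],[0,0,0],[0,0,0]],"claw":[0,0,0,0,0,0,0,0,0]}'; python3 - <<'E'
from h import *
c=robot.calibration("wrist");cv2.imwrite("pics/w4.png",robot.snapshot("wrist")[:,:,::-1]);np.save("c4.npy",c,allow_pickle=True)
E
```

```text
time_s: 18.75
eef_pos: [0.5535, 0.0787, 0.0725]
tcp_rot: [2.066, 2.367, -0.0]
contact_force: [-5.1, -0.5, 11.7]
gripper_width: 0.0
finger_force: 6.3
time_s: 19.88
eef_pos: [0.5528, 0.0787, 0.2199]
tcp_rot: [-2.065, -2.365, 0.002]
contact_force: [-0.3, 0.1, 0.1]
gripper_width: -0.0004
finger_force: 0.0
```

View pics/w4.png

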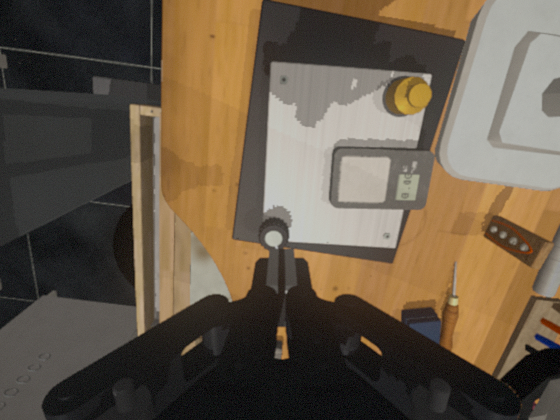

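The wrist view shows plate, scale and granite where they were. The plate screws are at (285,79) and (386,235), and the knob is at (273,235). I'll check the shift against the start and hand in.

```bash
python3 - <<'E'
from h import *
c=np.load("c4.npy",allow_pickle=True).item()
a=at("wrist",(285,79),.054,1,c);b=at("wrist",(386,235),.054,1,c)
d=[np.linalg.norm(a-[.5417,.1849,.054]),np.linalg.norm(b-[.6766,.0414,.054])];print(a,b,d)
if max(d)<.008: print(robot.finish_job())
E
```

```text
[0.543  0.1847 0.054 ] [0.6749 0.0429 0.054 ] [np.float64(0.0013152946437966695), np.float64(0.0022671568097508707)]
the job is handed in; nothing more can be done
None
```

The job is handed in (the hand-in returned no verdict): the plate rocked about 1.9 mm at the press point, I turned the knob 210° clockwise, and a second press of about 12 N gave only about 0.2 mm, with the touch height unchanged and the plate within about 2 mm of its position before the knob was turned.

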